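# Load two globe vases into saggars

## Robot

A 6-joint arm with a two-finger parallel gripper is mounted at the origin on the work surface. World frame = base frame: x ahead of the robot, y to its left, z up, the work surface at z = 0. Lengths are in m, angles in degrees, forces in N, time in s.
With the tool pointing down it reaches from about 0.25 to 0.725 m from the base axis. Payload 9.7 kg.
Tool frame: the origin (TCP) lies where the fingers leave the gripper's body, on its centre line; the fingertips stand 73 mm ahead of it and the grasp point (between the pads) lies 54 mm ahead of it; z points along the fingers, y is the line along which they close (so a half turn about z gives the same grasp; the last joint's range is limited). The gripper opens to 85 mm and grips with 20 to 120 N. Pads are 22 mm wide; open, the fingers measure 114 mm over their backs; the gripper's body (76 mm by 85 mm) begins 54 mm behind the grasp point. The pads swing forward as they close: fully open they stand 13 mm farther back than shut.
Start: joints at [-73.969, 4.979, 10.078, 95.1, 0, 90], TCP at [0.152, -0.529, 0.304] pointing down, gripper open.
Joint ranges: [-179.16, 179.16], [-48.56, 103.87], [-65.8, 70.77], [-126.05, 130.52], [-82.76, 87.17], [-180, 180]. Speed limits (degrees/s): [127.2, 127.2, 147.25, 180, 180, 180].

## Interface

Orientations are given as [roll, pitch, yaw] about the fixed x, y, z axes, in that order (R = Rz(yaw) Ry(pitch) Rx(roll)).
In Python, from workcell import sensors, imaging, bot gives the robot as it stands.
- The arm moves only by the tool apply_moves, never from a script. Its argument "rows" is a list of rows, each a list of 3 entries, a list of its own where there are three numbers: the shift along the tool's x, y, z in units of 10 cm (1.0 is 10 cm), then the turn, a rotation vector about the tool's x, y, z in units of 30 degrees (1.0 is 30 degrees), then the opening, from 0 (shut) to 1 (fully open). A call has 1 to 20 rows; each row is the pose to reach, as a shift and turn from the pose commanded when the call began, along the tool's axes at that moment; what a row does not reach only later rows make up. A row lasts 1/10 s, in which the tool goes at most 50 mm and 8.59 degrees, less where a joint would pass 70% of its speed; a pose out of reach is approached as far as the arm can. A call with a number of a shift or a turn outside -1 to 1 is refused whole. A call with a gripper value outside its range is refused whole. The fingers move at their own pace and stop on an object; "force" is the grip in N (left out, the last holds). Time passes only in rows, so rows that repeat a pose let the fingers close. It gives the time, the measured TCP pose, the force, the opening and the grip force at its end, in the units of the state.
- sensors.get_obs(): the state, without advancing time (a new reading comes with each control period).
- imaging.camera(name): name is "side" or "top"; returns (picture, depth): 400x640x3 uint8, red, green, blue; 400x640 float32, m along the optical axis (not along the pixel's ray), 0 where there is no reading.
- imaging.get_calibration(name): a dict with "intrinsics" (3x3 intrinsics, pixels), "dist_coeffs" ([k1, k2, p1, p2, k3] as OpenCV has them; the pictures are not rectified), "world_from_camera" (4x4, takes a point from camera to world coordinates). Camera axes: x right, y down, z forward; pixel columns grow to the right and rows downward; lengths in m; the calibration is good to about 2 mm. A picture is of the moment at which its call begins. get_calibration takes no time and is no camera call.
- bot.job_done(): hands the job in; it is judged then, once.
The state is a dict: "time": time; "q": joint angles; "qd": joint speeds; "joint_efforts": joint torques, N m; "ee_pos": TCP position; "tcp_rot": TCP orientation; "wrist_force": force on the tool from outside, world axes, zero at the start; "torque": the same for the moment, N m; "opening": finger opening in m; "grasp_force": force on a finger pad.
Only numpy, scipy, OpenCV 4.12 (cv2) and the standard library are available. Lean on these libraries where they do the work, as an engineer would, in place of code of your own. Each camera call takes 0.05 s, during which the arm holds its last target. There are 200 camera calls.

## Task

Load the two open saggars for the firing: stand one of the two ball-shaped bud vases upright in the middle of each, one vase per saggar, well clear of the wall. Lower them gently down to the floor before letting go, because the clay is brittle: do not drop them in, bang them or tip them over.

Things in the scene. Friction and masses are not known exactly. Their poses are not given: they have to be found in the camera images.
- vase_a: pale unglazed clay bud vase (two alike): ball body 66 mm across, widest 29 mm up, flat foot; straight neck 26 mm in diameter from 60 mm up to the top at 92 mm, the best grip. Origin: centre of the foot's underside, z up. 0.14-0.27 kg. Stands in the row of small pots nearest the robot, 106 mm or more between centres; the others (pear-shaped vase, beaker, bowl) are not balls.
- vase_b: pale unglazed clay bud vase (two alike): ball body 66 mm across, widest 29 mm up, flat foot; straight neck 26 mm in diameter from 60 mm up to the top at 92 mm, the best grip. Origin: centre of the foot's underside, z up. 0.14-0.27 kg. Stands in the row of small pots nearest the robot, 106 mm or more between centres; the others (pear-shaped vase, beaker, bowl) are not balls.
- saggar_a: open saggar (two alike): deep round brown clay pot, upright wall, 166 mm across outside, 150 mm inside, 112 mm high; flat inner floor 10 mm above the table. Does not move. Origin: centre of its underside, on the table, z up. In the row behind the small pots; the third saggar there, closed by a lid with a knob (130 mm high), is not used.
- saggar_b: open saggar (two alike): deep round brown clay pot, upright wall, 166 mm across outside, 150 mm inside, 112 mm high; flat inner floor 10 mm above the table. Does not move. Origin: centre of its underside, on the table, z up. In the row behind the small pots; the third saggar there, closed by a lid with a knob (130 mm high), is not used.
There are look-alikes about, which are no part of the job. Leave any black or blue look-alike of the vase_a alone.

How it is judged:
By the outcome, as a careful person would: the job done as asked, in the order asked, and still so for the second after the job is handed in, with the robot touching nothing.
It also fails if it takes over 58 s, if anything falls off the work surface, if the arm or the gripper's body presses on something with over 40 N, if the wrist force passes 120 N, or if a joint passes its speed limit or range.

## Working session

There is one attempt and no reset: what is moved stays moved. The work goes in short steps, Python scripts to look and compute and a tool call to move; the robot and the scene stay as the last step left them, time stands still between calls to the robot, and variables do not carry over. Pictures are saved under pics/ and viewed, at most 10 in all, crops included, and the job is handed in when it is done.

Besides the shell and the picture viewer there is one more tool, called after "Emit:" as a command line: name --argument value ..., lists and objects as JSON in quotes. apply_moves: Moves the arm, as the interface text tells. Its arguments: {"type":"object","properties":{"rows":{"type":"array"},"force":{"type":"number"}},"required":["rows"]}

```bash
mkdir -p pics; cat > h.py <<'E'
import numpy as np, cv2
from workcell import sensors, imaging, bot
def cloud(name):
    p,d=imaging.camera(name); c=imaging.get_calibration(name)
    K=np.array(c["intrinsics"]);D=np.array(c["dist_coeffs"]);T=np.array(c["world_from_camera"])
    v,u=np.mgrid[0:400,0:640]
    n=cv2.undistortPoints(np.stack([u,v],-1).reshape(-1,1,2).astype(np.float64),K,D).reshape(400,640,2)
    P=np.concatenate([n*d[...,None],d[...,None]],-1)
    W=P@T[:3,:3].T+T[:3,3]; W[d==0]=np.nan
    return p,d,W
E
python3 - <<'E'
from h import *
o=sensors.get_obs(); print(o)
for n in("top","side"):
    p,d,W=cloud(n); cv2.imwrite(f"pics/{n}0.png",p[...,::-1]); np.savez(f"{n}0.npz",p=p,d=d,W=W)
    print(n,np.array(imaging.get_calibration(n)["world_from_camera"]).round(3).tolist(), (d==0).mean())
E
```

```text
{'time': 0.0, 'q': array([-7.39682410e+01,  5.00948384e+00,  1.00344334e+01,  9.50974298e+01,
       -8.30061027e-04,  8.99997410e+01]), 'qd': array([-0.03855152,  0.03955499, -0.12078363, -0.04474592, -0.02665019,
        0.03699055]), 'joint_efforts': array([-1.12739239e-03, -5.20392931e+01,  4.64798212e+01,  1.63098442e-02,
       -9.06176723e-06, -1.04272362e-05]), 'ee_pos': array([ 0.15185644, -0.52849174,  0.30319831]), 'tcp_rot': array([-1.79927520e+02,  8.29732673e-04,  1.60320191e+01]), 'wrist_force': array([-0.03302389, -0.09132851, -0.14504958]), 'torque': array([-0.00841033,  0.02972917,  0.0680516 ]), 'grasp_force': 0.0, 'opening': 0.08522714831204152}
top [[0.028, -0.998, 0.059, 0.452], [-1.0, -0.029, -0.011, 0.074], [0.013, -0.059, -0.998, 0.95], [0.0, 0.0, 0.0, 1.0]] 0.00385546875
side [[-0.967, -0.164, 0.194, 0.252], [-0.253, 0.564, -0.786, 1.031], [0.02, -0.809, -0.587, 0.738], [0.0, 0.0, 0.0, 1.0]] 0.00393359375
```

```bash
ls pics
```

```text
side0.png
top0.png
```

View pics/top0.png

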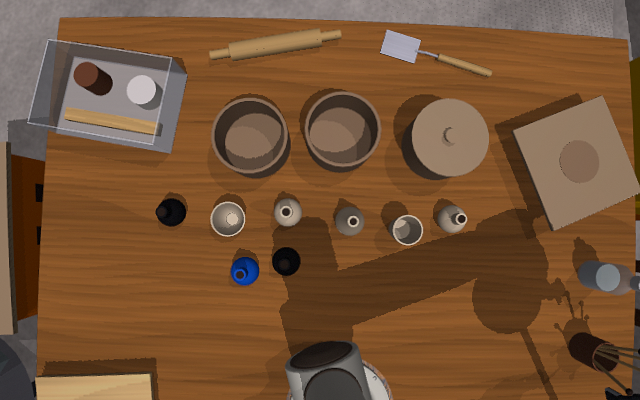

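View pics/side0.png

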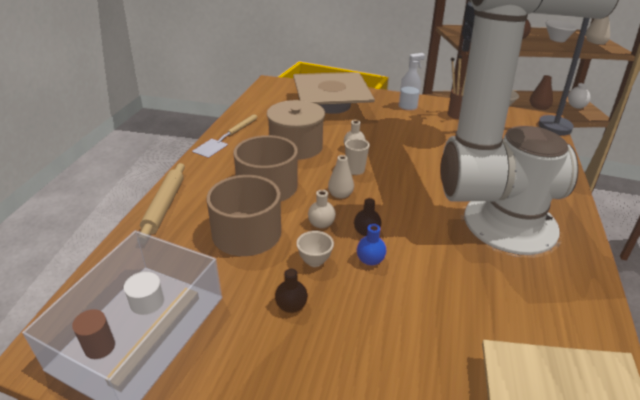

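The top view shows the open saggars at (251,135) and (343,131), and the lidded one at (450,138). The pale ball vases are at (287,211) and (452,219). The pear is at (349,220), the beaker at (407,230) and the bowl at (228,219). Black and blue look-alikes are at (171,212), (286,261) and (245,270).

```bash
cat > m.py <<'E'
from h import *
from scipy.optimize import least_squares
def circ(P,r=None):
    f=lambda a:np.hypot(P[:,0]-a[0],P[:,1]-a[1])-(r or a[2])
    s=least_squares(f,[*P[:,:2].mean(0),.05],loss="soft_l1",f_scale=.002); return s.x.round(4),np.abs(f(s.x)).mean().round(4)
def sel(W,c,R,z0,z1):
    P=W.reshape(-1,3); P=P[np.isfinite(P).all(1)]
    return P[(np.hypot(P[:,0]-c[0],P[:,1]-c[1])<R)&(P[:,2]>z0)&(P[:,2]<z1)]
E
python3 - <<'E'
from m import *
W=np.load("top0.npz")["W"]; S=np.load("side0.npz")["W"]
for n,(u,v) in dict(sagL=(251,135),sagM=(343,131),lid=(450,138)).items():
    c=W[v,u]; P=sel(W,c,.11,.104,.125); print(n,c.round(3),len(P),circ(P),P[:,2].max())
    P=sel(S,c,.11,.104,.125);print("  side",len(P),circ(P) if len(P)>9 else 0)
for n,(u,v) in dict(bowl=(228,219),v1=(287,211),pear=(349,220),beak=(407,230),v2=(452,219),blk=(171,212),blue=(245,270),blk2=(286,261)).items():
    c=W[v-4:v+5,u-4:u+5].reshape(-1,3); c=np.nanmedian(c,0)
    N=sel(W,c,.05,.07,.15);B=sel(W,c,.05,.02,.05);Q=sel(S,c,.045,.066,.12);
    print(n,c.round(3),"top",len(N),N[:,:2].mean(0).round(3) if len(N) else 0,N[:,2].max() if len(N) else 0,"body",len(B),circ(B)if len(B)>9 else 0,"sideN",len(Q),circ(Q,.013)if len(Q)>9 else 0)
E
```

```text
sagL [0.647 0.231 0.01 ] 944 (array([0.6255, 0.2183, 0.0781]), np.float64(0.0021)) 0.11689651467249307
  side 849 (array([0.6266, 0.2232, 0.0782]), np.float64(0.002))
sagM [0.663 0.011 0.011] 933 (array([0.6449, 0.0184, 0.0778]), np.float64(0.0022)) 0.11616558695764667
  side 594 (array([0.6468, 0.023 , 0.0779]), np.float64(0.0022))
lid [ 0.629 -0.209  0.13 ] 4583 (array([ 0.635 , -0.2143,  0.0617]), np.float64(0.0155)) 0.1218070489956058
  side 1248 (array([ 0.6354, -0.2073,  0.0656]), np.float64(0.0163))
bowl [0.444 0.279 0.006] top 0 0 0 body 371 (array([0.4454, 0.2708, 0.0305]), np.float64(0.0024)) sideN 0 0
v1 [0.466 0.133 0.093] top 119 [0.465 0.135] 0.09651580175115837 body 237 (array([0.4651, 0.1353, 0.029 ]), np.float64(0.0019)) sideN 159 (array([0.4667, 0.1362, 0.05  ]), np.float64(0.0021))
pear [ 0.45  -0.     0.107] top 291 [ 0.448 -0.007] 0.11174833561919706 body 198 (array([ 0.4485, -0.009 ,  0.0308]), np.float64(0.0016)) sideN 276 (array([ 0.4493, -0.0027,  0.05  ]), np.float64(0.0035))
beak [ 0.429 -0.149  0.006] top 227 [ 0.431 -0.139] 0.08835767059811483 body 142 (a
[... 202 characters left out ...]
array([ 0.4592, -0.247 ,  0.0288]), np.float64(0.002)) sideN 94 (array([ 0.4613, -0.2465,  0.05  ]), np.float64(0.0024))
blk [0.456 0.396 0.061] top 149 [0.456 0.406] 0.09655332451953835 body 267 (array([0.4566, 0.4073, 0.0291]), np.float64(0.0021)) sideN 232 (array([0.4586, 0.409 , 0.05  ]), np.float64(0.0023))
blue [0.334 0.222 0.07 ] top 142 [0.327 0.23 ] 0.09686562332137705 body 255 (array([0.3263, 0.2306, 0.0293]), np.float64(0.0019)) sideN 192 (array([0.328 , 0.2314, 0.05  ]), np.float64(0.0023))
blk2 [0.358 0.132 0.091] top 131 [0.353 0.135] 0.0956263683784313 body 261 (array([0.3519, 0.1357, 0.029 ]), np.float64(0.0021)) sideN 166 (array([0.3536, 0.1366, 0.05  ]), np.float64(0.0022))
```

Emit:
apply_moves --rows '[[[0.3,-0.15,0],[0,0,0.13],1],[[0.6,-0.3,0],[0,0,0.27],1],[[0.8,-0.4,0],[0,0,0.4],1],[[1,-0.5,0],[0,0,0.534],1]]' --force 40

```text
time: 0.5
ee_pos: [0.2349, -0.452, 0.3036]
tcp_rot: [-180.0, 0.0, -0.1]
wrist_force: [-0.5, -0.6, 0.0]
opening: 0.0849
grasp_force: 0.0
```

```bash
python3 -c "
from h import *
o=sensors.get_obs();print(o['q'].round(2),o['ee_pos'],o['tcp_rot'])"
```

```text
[-62.55  -0.57   4.32  94.92   0.   117.59] [ 0.23486481 -0.45204657  0.30355217] [-1.79967775e+02  1.48119315e-02 -1.39225452e-01]
```

Emit:
apply_moves --rows '[[[0.3,-0.2,0],[0,0,-0.25],1],[[0.6,-0.4,0],[0,0,-0.5],1],[[0.8,-0.6,0],[0,0,-0.75],1],[[1,-0.7,0],[0,0,-1],1]]'

```text
time: 0.9
ee_pos: [0.3351, -0.3814, 0.3038]
tcp_rot: [-180.0, -0.0, 30.4]
wrist_force: [0.3, -0.3, -0.1]
opening: 0.0857
grasp_force: 0.0
```

Emit:
apply_moves --rows '[[[0.3,0,0],[0,0,-0.25],1],[[0.6,0,0],[0,0,-0.5],1],[[0.8,0,0],[0,0,-0.75],0.8],[[1,0,0],[0,0,-1],0.8]]'

```text
time: 1.3
ee_pos: [0.4216, -0.3322, 0.3034]
tcp_rot: [-180.0, -0.0, 60.4]
wrist_force: [-0.2, -0.3, 0.2]
opening: 0.0683
grasp_force: 0.0
```

Emit:
apply_moves --rows '[[[0.3,0,0.2],[0,0,-0.25],0.8],[[0.5,0,0.4],[0,0,-0.5],0.8],[[0.7,0,0.6],[0,0,-0.75],0.8],[[0.9,0,0.6],[0,0,-1],0.8],[[0.9,0,0.6],[0,0,-1],0.8],[[0.9,0,0.6],[0,0,-1],0.8]]'

```text
time: 1.9
ee_pos: [0.4658, -0.2549, 0.2438]
tcp_rot: [-180.0, 0.0, 89.9]
wrist_force: [-0.4, 0.1, 0.5]
opening: 0.068
grasp_force: 0.0
```

Emit:
apply_moves --rows '[[[0.08,-0.06,0.15],[0,0,0],0.8],[[0.08,-0.06,0.3],[0,0,0],0.8],[[0.08,-0.06,0.45],[0,0,0],0.8],[[0.08,-0.06,0.6],[0,0,0],0.8],[[0.08,-0.06,0.7],[0,0,0],0.8],[[0.08,-0.06,0.7],[0,0,0],0.8],[[0.08,-0.06,0.7],[0,0,0],0.8]]'

```text
time: 2.6
ee_pos: [0.4598, -0.2471, 0.174]
tcp_rot: [-180.0, -0.0, 90.0]
wrist_force: [0.7, 0.8, -0.0]
opening: 0.0686
grasp_force: 0.0
```

```bash
python3 - <<'E'
from m import *
o=sensors.get_obs();print(o['q'].round(1),o['ee_pos'],o['wrist_force'].round(2))
a,_,W=cloud("top"); b,_,S=cloud("side")
x=np.hstack([cv2.resize(a[150:290,380:540],(400,350)),cv2.resize(b[60:200,280:440],(400,350))])
cv2.imwrite("pics/v2a.png",x[...,::-1])
E
```

```text
[-28.2   0.6  -8.8  80.6  -0.   61.8] [ 0.45980281 -0.24705666  0.1739502 ] [ 0.66  0.78 -0.05]
```

View pics/v2a.png

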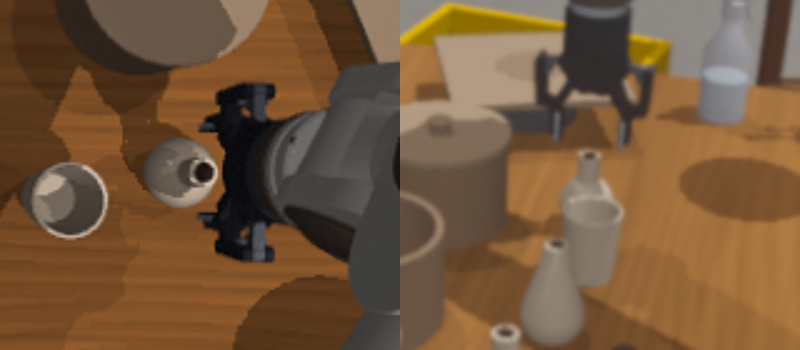

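In the crops the fingers straddle the neck of the right-hand vase. The neck is at (203,172) in the top crop and (588,155) in the side crop, centred between the fingertips, so I can go down.

Emit:
apply_moves --rows '[[[0,0,0.1],[0,0,0],0.8],[[0,0,0.2],[0,0,0],0.8],[[0,0,0.3],[0,0,0],0.8],[[0,0,0.4],[0,0,0],0.8],[[0,0,0.45],[0,0,0],0.8],[[0,0,0.45],[0,0,0],0.8],[[0,0,0.45],[0,0,0],0.5],[[0,0,0.45],[0,0,0],0.4],[[0,0,0.45],[0,0,0],0.36],[[0,0,0.45],[0,0,0],0.33],[[0,0,0.45],[0,0,0],0.3],[[0,0,0.45],[0,0,0],0.25],[[0,0,0.45],[0,0,0],0.2],[[0,0,0.45],[0,0,0],0.15],[[0,0,0.45],[0,0,0],0.1],[[0,0,0.45],[0,0,0],0.1]]' --force 30

```text
time: 4.3
ee_pos: [0.4597, -0.2473, 0.1309]
tcp_rot: [179.9, 0.1, 90.0]
wrist_force: [-6.2, 1.6, 13.9]
opening: 0.0255
grasp_force: 26.5
```

Emit:
apply_moves --rows '[[[0,0,-0.05],[0,0,0],0.1],[[0,0,-0.15],[0,0,0],0.1],[[0,0,-0.3],[0,0,0],0.1],[[0,0,-0.5],[0,0,0],0.1],[[0,0,-0.7],[0,0,0],0.1],[[0,0,-0.9],[0,0,0],0.1],[[0,0,-1],[0,0,0],0.1],[[0,0,-1],[0,0,0],0.1]]'

```text
time: 5.1
ee_pos: [0.4603, -0.2472, 0.2308]
tcp_rot: [179.9, 0.1, 90.0]
wrist_force: [-0.1, -0.3, -2.1]
opening: 0.0251
grasp_force: 33.6
```

Emit:
apply_moves --rows '[[[0,0,-0.1],[0,0,0],0.1],[[0,0,-0.3],[0,0,0],0.1],[[0,0,-0.5],[0,0,0],0.1],[[0,0,-0.6],[0,0,0],0.1],[[0,0,-0.6],[0,0,0],0.1],[[0,0,-0.6],[0,0,0],0.1]]'

```text
time: 5.7
ee_pos: [0.4597, -0.2469, 0.288]
tcp_rot: [-179.9, -0.0, 90.0]
wrist_force: [-0.4, -0.0, -1.8]
opening: 0.0256
grasp_force: 32.3
```

```bash
python3 - <<'E'
from m import *
o=sensors.get_obs();print(o['time'],o['ee_pos'],o['wrist_force'].round(2),o['torque'].round(2),o['grasp_force'])
b,_,S=cloud("side"); np.save("s.npy",S)
cv2.imwrite("pics/v2b.png",cv2.resize(b[20:200,240:440],(800,600*0+720))[:600,:,::-1])
E
```

```text
5.7 [ 0.4597036  -0.24689336  0.28797454] [-0.44 -0.02 -1.8 ] [-0.02  0.01 -0.06] 32.32673589911428
```

View pics/v2b.png

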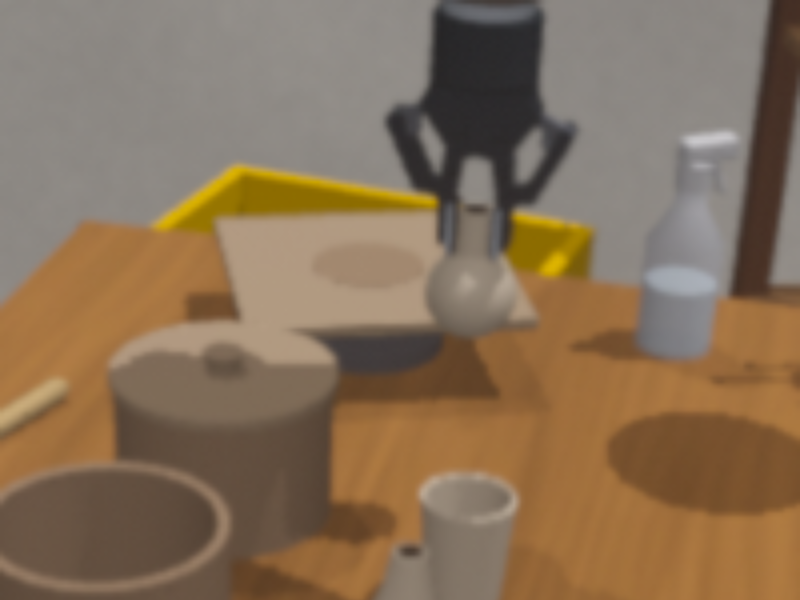

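The vase hangs upright in the fingers at (470,280), clear of everything. Next, carry it to the middle saggar.

Emit:
apply_moves --rows '[[[0.08,0.05,0],[0,0,0],0.1],[[0.25,0.17,0],[0,0,0],0.1],[[0.5,0.34,0],[0,0,0],0.1],[[0.75,0.51,0],[0,0,0],0.1],[[0.9,0.62,0],[0,0,0],0.1]]'

```text
time: 6.25
ee_pos: [0.5226, -0.1548, 0.288]
tcp_rot: [-180.0, -0.0, 90.1]
wrist_force: [-0.8, -1.0, -1.4]
opening: 0.0253
grasp_force: 32.3
```

Emit:
apply_moves --rows '[[[0.25,0.17,0],[0,0,0],0.1],[[0.5,0.34,0],[0,0,0],0.1],[[0.75,0.51,0],[0,0,0],0.1],[[0.9,0.62,0],[0,0,0],0.1]]'

```text
time: 6.65
ee_pos: [0.5845, -0.0647, 0.2879]
tcp_rot: [-179.9, -0.0, 90.1]
wrist_force: [-0.3, 0.1, -1.2]
opening: 0.0252
grasp_force: 32.4
```

Emit:
apply_moves --rows '[[[0.25,0.17,0],[0,0,0],0.1],[[0.5,0.34,0],[0,0,0],0.1],[[0.7,0.5,0],[0,0,0],0.1],[[0.82,0.58,0],[0,0,0],0.1],[[0.87,0.62,0],[0,0,0],0.1],[[0.87,0.62,0],[0,0,0],0.1],[[0.87,0.62,0],[0,0,0],0.1],[[0.87,0.62,0],[0,0,0],0.1]]'

```text
time: 7.45
ee_pos: [0.6453, 0.0191, 0.2892]
tcp_rot: [180.0, 0.0, 89.9]
wrist_force: [-0.4, -0.6, -1.4]
opening: 0.0254
grasp_force: 32.4
```

```bash
python3 - <<'E'
from m import *
o=sensors.get_obs();print(o['time'],o['ee_pos'],o['q'].round(1),o['wrist_force'].round(2),o['torque'].round(2),o['grasp_force'])
b,_,S=cloud("side"); p=o['ee_pos']
Q=sel(S,p,.05,.16,.215);print(len(Q),Q.min(0),Q.max(0),circ(Q,.033))
P=S[np.isfinite(S).all(-1)]
for z0,z1 in((.165,.175),(.175,.185),(.185,.195),(.195,.205)):
    Q=sel(S,p,.05,z0,z1);print(z0,len(Q),circ(Q) if len(Q)>9 else 0)
E
```

```text
7.45 [0.64531118 0.01913797 0.28920688] [ 1.7 18.4 24.1 95.7 -0.  91.8] [-0.37 -0.56 -1.44] [-0.03 -0.01 -0.03] 32.42919144599
456 [0.61441341 0.00313229 0.16076016] [0.67541832 0.05622325 0.21469044] (array([0.6485, 0.0152, 0.05  ]), np.float64(0.0036))
0.165 43 (array([0.6457, 0.0203, 0.0272]), np.float64(0.0017))
0.175 72 (array([0.6468, 0.0211, 0.0299]), np.float64(0.0013))
0.185 98 (array([0.6463, 0.021 , 0.0305]), np.float64(0.0014))
0.195 118 (array([0.6465, 0.0211, 0.0282]), np.float64(0.0019))
```

Emit:
apply_moves --rows '[[[0.02,0,0.1],[0,0,0],0.1],[[0.02,0,0.25],[0,0,0],0.1],[[0.02,0,0.4],[0,0,0],0.1],[[0.02,0,0.55],[0,0,0],0.1],[[0.02,0,0.7],[0,0,0],0.1],[[0.02,0,0.85],[0,0,0],0.1],[[0.02,0,1],[0,0,0],0.1]]'

```text
time: 8.2
ee_pos: [0.6455, 0.0219, 0.1876]
tcp_rot: [-180.0, 0.0, 90.0]
wrist_force: [0.8, -0.9, -0.9]
opening: 0.0254
grasp_force: 32.5
```

Emit:
apply_moves --rows '[[[0,0,0.1],[0,0,0],0.1],[[0,0,0.2],[0,0,0],0.1],[[0,0,0.3],[0,0,0],0.1],[[0,0,0.36],[0,0,0],0.1],[[0,0,0.39],[0,0,0],0.1],[[0,0,0.41],[0,0,0],0.1],[[0,0,0.42],[0,0,0],0.1],[[0,0,0.42],[0,0,0],0.1],[[0,0,0.42],[0,0,0],0.1]]'

```text
time: 9.1
ee_pos: [0.6459, 0.0221, 0.1472]
tcp_rot: [180.0, -0.0, 90.0]
wrist_force: [0.3, -0.5, -0.5]
opening: 0.0251
grasp_force: 32.5
```

Emit:
apply_moves --rows '[[[0,0,0.01],[0,0,0],0.1],[[0,0,0.02],[0,0,0],0.1],[[0,0,0.03],[0,0,0],0.1],[[0,0,0.04],[0,0,0],0.1],[[0,0,0.04],[0,0,0],0.1],[[0,0,0.04],[0,0,0],0.1]]'

```text
time: 9.7
ee_pos: [0.6457, 0.0221, 0.1428]
tcp_rot: [-180.0, -0.0, 90.0]
wrist_force: [0.3, 0.6, -1.9]
opening: 0.0252
grasp_force: 32.5
```

Emit:
apply_moves --rows '[[[0,0,0.01],[0,0,0],0.1],[[0,0,0.01],[0,0,0],0.1],[[0,0,0.02],[0,0,0],0.1],[[0,0,0.02],[0,0,0],0.1]]'

```text
time: 10.1
ee_pos: [0.6457, 0.0221, 0.1413]
tcp_rot: [180.0, -0.0, 90.0]
wrist_force: [-0.4, 1.0, 2.1]
opening: 0.0252
grasp_force: 33.1
```

Emit:
apply_moves --rows '[[[0,0,0.005],[0,0,0],0.1],[[0,0,0.005],[0,0,0],0.1]]'

```text
time: 10.3
ee_pos: [0.6458, 0.0221, 0.1413]
tcp_rot: [179.9, -0.0, 90.0]
wrist_force: [-2.9, 0.5, 6.5]
opening: 0.0253
grasp_force: 33.8
```

Emit:
apply_moves --rows '[[[0,0,0],[0,0,0],0.3],[[0,0,0],[0,0,0],0.35],[[0,0,0],[0,0,0],0.45],[[0,0,0],[0,0,0],0.6],[[0,0,0],[0,0,0],0.7],[[0,0,0],[0,0,0],0.7],[[0,0,0],[0,0,0],0.7]]'

```text
time: 11.0
ee_pos: [0.6457, 0.0221, 0.1403]
tcp_rot: [-180.0, -0.0, 90.0]
wrist_force: [0.6, -0.2, -0.4]
opening: 0.06
grasp_force: 0.0
```

Emit:
apply_moves --rows '[[[0,0,-0.1],[0,0,0],0.7],[[0,0,-0.2],[0,0,0],0.7],[[0,0,-0.4],[0,0,0],0.7],[[0,0,-0.6],[0,0,0],0.7],[[0,0,-0.8],[0,0,0],0.7],[[0,0,-1],[0,0,0],0.7]]'

```text
time: 11.6
ee_pos: [0.6457, 0.0221, 0.2426]
tcp_rot: [179.9, -0.0, 90.0]
wrist_force: [0.1, -0.4, -0.3]
opening: 0.0598
grasp_force: 0.0
```

```bash
python3 - <<'E'
from m import *
o=sensors.get_obs();print(o['time'],o['ee_pos'],o['opening'])
b,_,S=cloud("side");a,_,W=cloud("top"); p=[.646,.022]
for X in(S,W):
  for z0,z1 in((.05,.066),(.08,.106)):
    Q=sel(X,p,.05,z0,z1);print(z0,len(Q),(Q.mean(0),circ(Q,.013)) if len(Q)>9 else 0)
Q=sel(S,[.4665,.136],.045,.066,.12);print("v1",circ(Q,.013))
x=np.hstack([cv2.resize(a[80:240,200:400],(400,320)),cv2.resize(b[120:280,200:400],(400,320))])
cv2.imwrite("pics/p1.png",x[...,::-1])
E
```

```text
11.6 [0.64572528 0.02208162 0.24255434] 0.05982446514582466
0.05 3 0
0.08 108 (array([0.64641441, 0.0294231 , 0.09517496]), (array([0.6486, 0.0226, 0.05  ]), np.float64(0.0026)))
0.05 0 0
0.08 0 0
v1 (array([0.4666, 0.1361, 0.05  ]), np.float64(0.0022))
```

View pics/p1.png

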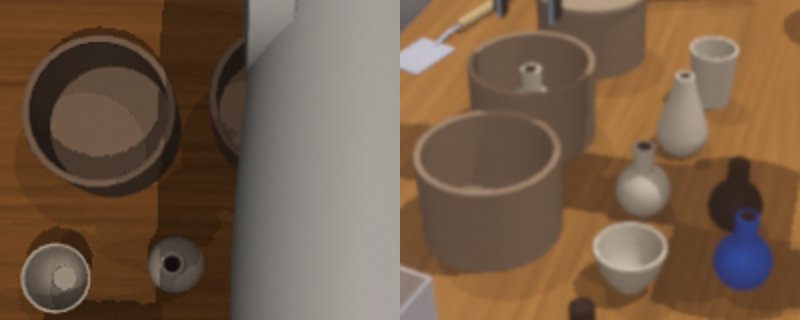

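The side crop shows the first vase upright in the middle saggar, with its neck at (530,78). The second vase is undisturbed at (643,185).

Emit:
apply_moves --rows '[[[0.15,-0.22,0],[0,0,0],0.8],[[0.3,-0.45,0],[0,0,0],0.8],[[0.45,-0.7,0],[0,0,0],0.8],[[0.57,-0.9,0],[0,0,0],0.8]]'

```text
time: 12.1
ee_pos: [0.5544, 0.0797, 0.2402]
tcp_rot: [-180.0, -0.0, 90.0]
wrist_force: [0.8, 0.2, 0.3]
opening: 0.068
grasp_force: 0.0
```

Emit:
apply_moves --rows '[[[0.15,-0.22,0],[0,0,0],0.8],[[0.3,-0.45,0],[0,0,0],0.8],[[0.45,-0.7,0.1],[0,0,0],0.8],[[0.57,-0.9,0.25],[0,0,0],0.8],[[0.57,-0.9,0.4],[0,0,0],0.8],[[0.57,-0.9,0.55],[0,0,0],0.8],[[0.57,-0.9,0.65],[0,0,0],0.8],[[0.57,-0.9,0.65],[0,0,0],0.8],[[0.57,-0.9,0.65],[0,0,0],0.8]]'

```text
time: 13.0
ee_pos: [0.4661, 0.1357, 0.1753]
tcp_rot: [-180.0, 0.0, 90.0]
wrist_force: [-0.1, -0.4, -0.1]
opening: 0.0684
grasp_force: 0.0
```

```bash
python3 - <<'E'
from m import *
o=sensors.get_obs();print(o['time'],o['ee_pos'],o['opening'])
b,_,S=cloud("side")
cv2.imwrite("pics/v1a.png",cv2.resize(b[110:260,240:440],(600,450))[...,::-1])
E
```

```text
13.0 [0.46611832 0.13566596 0.17529223] 0.06835149387982636
```

View pics/v1a.png

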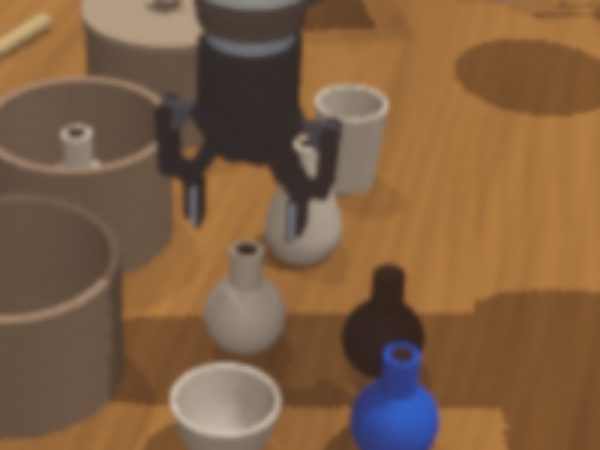

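The fingers, with tips at (195,220) and (294,235), straddle the neck of the second vase at (246,250), which is centred. Descend and grip.

Emit:
apply_moves --rows '[[[0,0,0.1],[0,0,0],0.8],[[0,0,0.2],[0,0,0],0.8],[[0,0,0.3],[0,0,0],0.8],[[0,0,0.4],[0,0,0],0.8],[[0,0,0.45],[0,0,0],0.8],[[0,0,0.45],[0,0,0],0.8],[[0,0,0.45],[0,0,0],0.5],[[0,0,0.45],[0,0,0],0.4],[[0,0,0.45],[0,0,0],0.36],[[0,0,0.45],[0,0,0],0.33],[[0,0,0.45],[0,0,0],0.3],[[0,0,0.45],[0,0,0],0.25],[[0,0,0.45],[0,0,0],0.2],[[0,0,0.45],[0,0,0],0.15],[[0,0,0.45],[0,0,0],0.1],[[0,0,0.45],[0,0,0],0.1]]' --force 30

```text
time: 14.65
ee_pos: [0.4652, 0.1361, 0.1314]
tcp_rot: [-180.0, -0.0, 90.0]
wrist_force: [-5.4, -0.8, 10.1]
opening: 0.0252
grasp_force: 27.1
```

Emit:
apply_moves --rows '[[[0,0,-0.05],[0,0,0],0.1],[[0,0,-0.15],[0,0,0],0.1],[[0,0,-0.3],[0,0,0],0.1],[[0,0,-0.5],[0,0,0],0.1],[[0,0,-0.7],[0,0,0],0.1],[[0,0,-0.9],[0,0,0],0.1],[[0,0,-1],[0,0,0],0.1],[[0,0,-1],[0,0,0],0.1]]'

```text
time: 15.45
ee_pos: [0.4663, 0.1362, 0.2323]
tcp_rot: [179.8, -0.0, 90.0]
wrist_force: [-0.1, 0.7, -2.0]
opening: 0.025
grasp_force: 30.4
```

Emit:
apply_moves --rows '[[[0,0,-0.1],[0,0,0],0.1],[[0,0,-0.3],[0,0,0],0.1],[[0,0,-0.5],[0,0,0],0.1],[[0,0,-0.6],[0,0,0],0.1],[[0,0,-0.6],[0,0,0],0.1],[[0,0,-0.6],[0,0,0],0.1]]'

```text
time: 16.05
ee_pos: [0.4656, 0.136, 0.2895]
tcp_rot: [-179.9, 0.0, 90.0]
wrist_force: [0.2, 0.4, -1.4]
opening: 0.025
grasp_force: 30.6
```

Emit:
apply_moves --rows '[[[0.04,0.08,0],[0,0,0],0.1],[[0.13,0.25,0],[0,0,0],0.1],[[0.27,0.5,0],[0,0,0],0.1],[[0.43,0.8,0],[0,0,0],0.1]]'

```text
time: 16.45
ee_pos: [0.5465, 0.1796, 0.2897]
tcp_rot: [-180.0, 0.0, 90.0]
wrist_force: [0.9, 0.3, -1.4]
opening: 0.0251
grasp_force: 30.7
```

Emit:
apply_moves --rows '[[[0.15,0.28,0],[0,0,0],0.1],[[0.29,0.54,0],[0,0,0],0.1],[[0.38,0.72,0],[0,0,0],0.1],[[0.43,0.8,0],[0,0,0],0.1],[[0.43,0.8,0],[0,0,0],0.1],[[0.43,0.8,0],[0,0,0],0.1],[[0.43,0.8,0],[0,0,0],0.1]]'

```text
time: 17.15
ee_pos: [0.6253, 0.2219, 0.2902]
tcp_rot: [-180.0, 0.0, 90.0]
wrist_force: [-0.9, -0.4, -1.9]
opening: 0.0252
grasp_force: 30.8
```

```bash
python3 - <<'E'
from m import *
o=sensors.get_obs();print(o['time'],o['ee_pos'],o['q'].round(1),o['wrist_force'].round(2),o['grasp_force'])
b,_,S=cloud("side"); p=o['ee_pos']
for z0,z1 in((.175,.185),(.185,.195),(.195,.205)):
    Q=sel(S,p,.05,z0,z1);print(z0,len(Q),circ(Q) if len(Q)>9 else 0)
cv2.imwrite("pics/v1b.png",cv2.resize(b[80:260,180:380],(600,540))[...,::-1])
E
```

```text
17.15 [0.62529138 0.22185898 0.29019155] [ 19.5  21.3  27.9  96.6  -0.  109.5] [-0.93 -0.38 -1.9 ] 30.826238108274993
0.175 76 (array([0.6273, 0.2237, 0.0303]), np.float64(0.0012))
0.185 123 (array([0.6265, 0.2238, 0.0314]), np.float64(0.001))
0.195 155 (array([0.6261, 0.2247, 0.0288]), np.float64(0.0015))
```

View pics/v1b.png

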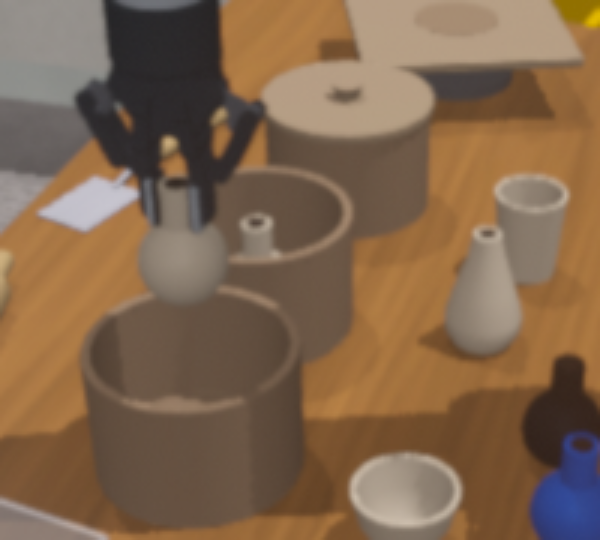

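The second vase hangs upright at (183,260), over the left saggar, whose rim is centred at about (190,350). It sits within 1 mm of the saggar's centre in the side camera's frame, so I can lower it.

Emit:
apply_moves --rows '[[[0,0,0.1],[0,0,0],0.1],[[0,0,0.25],[0,0,0],0.1],[[0,0,0.4],[0,0,0],0.1],[[0,0,0.55],[0,0,0],0.1],[[0,0,0.7],[0,0,0],0.1],[[0,0,0.85],[0,0,0],0.1],[[0,0,1],[0,0,0],0.1]]'

```text
time: 17.9
ee_pos: [0.6252, 0.2218, 0.1893]
tcp_rot: [-180.0, 0.0, 90.0]
wrist_force: [0.4, 0.7, -1.8]
opening: 0.0253
grasp_force: 30.9
```

Emit:
apply_moves --rows '[[[0,0,0.1],[0,0,0],0.1],[[0,0,0.2],[0,0,0],0.1],[[0,0,0.3],[0,0,0],0.1],[[0,0,0.36],[0,0,0],0.1],[[0,0,0.39],[0,0,0],0.1],[[0,0,0.41],[0,0,0],0.1],[[0,0,0.43],[0,0,0],0.1],[[0,0,0.43],[0,0,0],0.1],[[0,0,0.43],[0,0,0],0.1]]'

```text
time: 18.8
ee_pos: [0.6258, 0.2221, 0.1477]
tcp_rot: [180.0, -0.0, 90.0]
wrist_force: [0.0, 0.6, -1.1]
opening: 0.0255
grasp_force: 30.9
```

Emit:
apply_moves --rows '[[[0,0,0.01],[0,0,0],0.1],[[0,0,0.02],[0,0,0],0.1],[[0,0,0.03],[0,0,0],0.1],[[0,0,0.03],[0,0,0],0.1],[[0,0,0.03],[0,0,0],0.1]]'

```text
time: 19.3
ee_pos: [0.6256, 0.2221, 0.1443]
tcp_rot: [-180.0, 0.0, 90.0]
wrist_force: [-0.1, 0.1, -3.2]
opening: 0.0255
grasp_force: 30.9
```

Emit:
apply_moves --rows '[[[0,0,0.01],[0,0,0],0.1],[[0,0,0.02],[0,0,0],0.1],[[0,0,0.025],[0,0,0],0.1],[[0,0,0.025],[0,0,0],0.1],[[0,0,0.025],[0,0,0],0.1]]'

```text
time: 19.8
ee_pos: [0.6257, 0.2221, 0.1419]
tcp_rot: [180.0, 0.0, 90.0]
wrist_force: [0.0, 0.6, -1.6]
opening: 0.0256
grasp_force: 30.9
```

Emit:
apply_moves --rows '[[[0,0,0.005],[0,0,0],0.1],[[0,0,0.005],[0,0,0],0.1]]'

```text
time: 20.0
ee_pos: [0.6257, 0.2221, 0.1416]
tcp_rot: [180.0, -0.0, 90.0]
wrist_force: [-0.5, 0.2, -1.2]
opening: 0.025
grasp_force: 31.0
```

Emit:
apply_moves --rows '[[[0,0,0.005],[0,0,0],0.1],[[0,0,0.01],[0,0,0],0.1],[[0,0,0.01],[0,0,0],0.1]]'

```text
time: 20.3
ee_pos: [0.6257, 0.2221, 0.1415]
tcp_rot: [179.9, -0.0, 90.0]
wrist_force: [-2.4, 0.5, 5.7]
opening: 0.0255
grasp_force: 32.2
```

Contact with the floor. Release and rise.

Emit:
apply_moves --rows '[[[0,0,0],[0,0,0],0.3],[[0,0,0],[0,0,0],0.35],[[0,0,0],[0,0,0],0.45],[[0,0,0],[0,0,0],0.6],[[0,0,0],[0,0,0],0.7],[[0,0,0],[0,0,0],0.7],[[0,0,0],[0,0,0],0.7]]'

```text
time: 21.0
ee_pos: [0.6257, 0.2221, 0.1403]
tcp_rot: [-180.0, 0.0, 90.0]
wrist_force: [-0.3, 0.7, -0.4]
opening: 0.0601
grasp_force: 0.0
```

Emit:
apply_moves --rows '[[[0,0,-0.1],[0,0,0],0.7],[[0,0,-0.2],[0,0,0],0.7],[[0,0,-0.4],[0,0,0],0.7],[[0,0,-0.6],[0,0,0],0.7],[[0,0,-0.8],[0,0,0],0.7],[[0,0,-1],[0,0,0],0.7]]'

```text
time: 21.6
ee_pos: [0.6257, 0.2221, 0.2426]
tcp_rot: [179.9, -0.0, 90.0]
wrist_force: [1.1, -0.3, -0.5]
opening: 0.0596
grasp_force: 0.0
```

Emit:
apply_moves --rows '[[[0,-0.3,-0.1],[0,0,0],0.7],[[0,-0.6,-0.3],[0,0,0],0.7],[[0,-0.9,-0.5],[0,0,0],0.7],[[0,-1,-0.5],[0,0,0],0.7],[[0,-1,-0.5],[0,0,0],0.7],[[0,-1,-0.5],[0,0,0],0.7]]'

```text
time: 22.2
ee_pos: [0.5262, 0.2221, 0.2901]
tcp_rot: [180.0, 0.0, 90.0]
wrist_force: [0.2, 0.4, -0.4]
opening: 0.0598
grasp_force: 0.0
```

```bash
python3 - <<'E'
from m import *
o=sensors.get_obs();print(o['time'],o['ee_pos'])
a,_,W=cloud("top");b,_,S=cloud("side")
for p in([.646,.022],[.626,.222]):
    for X in (S,W):
        Q=sel(X,p,.03,.085,.115); print(len(Q),Q.mean(0) if len(Q) else 0, circ(Q,.013) if len(Q)>9 else 0)
x=np.hstack([cv2.resize(a[70:230,190:390],(400,320)),cv2.resize(b[120:280,190:390],(400,320))])
cv2.imwrite("pics/end.png",x[...,::-1])
E
```

```text
22.2 [0.52615011 0.22205169 0.29005112]
49 [0.64982998 0.03273366 0.09481983] (array([0.6469, 0.0236, 0.05  ]), np.float64(0.0015))
129 [0.64489575 0.02097187 0.10127249] (array([0.6468, 0.0203, 0.05  ]), np.float64(0.0038))
123 [0.62520741 0.22769259 0.09874918] (array([0.6281, 0.2217, 0.05  ]), np.float64(0.0027))
126 [0.62457734 0.22008553 0.10095537] (array([0.6274, 0.2217, 0.05  ]), np.float64(0.0038))
```

View pics/end.png

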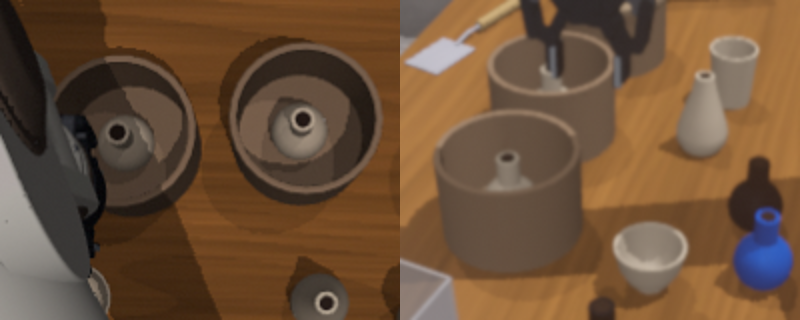

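Both vases stand upright and centred in their saggars: the necks are at (118,132) and (302,120) in the top crop. The gripper is clear.

```bash
python3 -c "
from workcell import bot
print(bot.job_done())"
```

```text
the job is handed in; nothing more can be done
None
```

Both ball vases are standing upright in the middle of the two open saggars, one in each, set down gently on the floor; I handed the job in at about 22 s.

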